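Swing the shared snack tray to the empty place

ROBOT

A 6-joint arm with a two-finger parallel gripper is mounted at the origin on the work surface. World frame = base frame: x ahead of the robot, y to its left, z up, the work surface at z = 0. Lengths are in m, angles in rad, forces in N, time in s.
With the tool pointing down it reaches from about 0.4 to 0.825 m from the base axis. Payload 7 kg.
Tool frame: the origin (TCP) lies on the centre line of the jaws, within the pads' length; the fingertips stand tip_reach ahead of it and the grasp point (between the pads) is the TCP (tip_reach is the distance from the TCP to the fingertips, in m); z points along the fingers, y is the line along which they close (so a half turn about z gives the same grasp; the last joint's range is limited). The gripper opens to 88 mm and grips with 3 to 60 N. Pads are 19 mm wide; open, the fingers measure 130 mm over their backs; the gripper's body (78 mm by 193 mm) begins 47 mm behind the grasp point.
Start: joints at [-1.014, 0.359, 0.012, 0, -1.224, -0.288], TCP at [0.179, -0.651, 0.215] pointing down, gripper open.
Joint ranges: [-3.07, 3.07], [-1.43, 2.12], [-1.02, 1.25], [-3.03, 1.67], [-3.05, -0], [-3.03, 3.03]. Speed limits (rad/s): [2.39, 2.39, 3.01, 3.14, 3.14, 3.14].

INTERFACE

Orientations are given as [roll, pitch, yaw] about the fixed x, y, z axes, in that order (R = Rz(yaw) Ry(pitch) Rx(roll)).
In Python, from station import get_state, grab_frame, calibration, job_done, find_in, mark_of, tip_reach gives the robot as it stands.
- The arm moves only by the shell command python3 -m handwheel 'ROWS' [OPENING] [FORCE]. ROWS is JSON, a list of rows, each an object with "delta_pos": the shift along the world's x, y, z in units of 30 mm (1.0 is 30 mm), a list of three; "dr": the turn, a rotation vector about the world's x, y, z in degrees, a list of three. In form: [{"delta_pos": [tx, ty, tz], "dr": [rx, ry, rz]}, ...]. A call has 1 to 10 rows; each row shifts and turns the commanded pose from where the row before left it; what a row does not reach is not made up. A row lasts 1/10 s, in which the tool goes at most 50 mm and 8.59 degrees, less where a joint would pass 70% of its speed; a pose out of reach is approached as far as the arm can. A call is refused whole if a number of a shift passes 1 or a number of a turn 8.59, either way. A call with a gripper value outside its range is refused whole. OPENING is the closure, from -1 (fully open) to 1 (shut), set as the call begins (- or left out, the last holds). The fingers move at their own pace and stop on an object; FORCE is the grip in N (left out, the last holds). Time passes only in rows, so rows that do not move let the fingers close. It gives the time, the measured TCP pose, the force, the opening and the grip force at its end, in the units of the state.
- get_state(): the state, without advancing time (a new reading comes with each control period).
- grab_frame(name): name is "scene" or "top" or "wrist"; returns the picture (480x640x3 uint8, red, green, blue); there is no depth.
- calibration(name): a dict with "fx", "fy", "cx", "cy" (pixels), "extrinsics" (4x4, takes a point from world to camera coordinates). Camera axes: x right, y down, z forward; pixel columns grow to the right and rows downward; lengths in m; the calibration is good to about 2 mm. A picture is of the moment at which its call begins: read the wrist's pose just before it. calibration takes no time and is no camera call; for the wrist camera it gives the pose at the moment of the call.
- job_done(): hands the job in; it is judged then, once.
Trained networks look in the newest picture that a camera, given by its name, has taken for a name from the list of things; names that differ only in an ending like _2 or _b are one class to them, and where a whole thing is asked for, a point or a joint stands for the part that bears it (a point fixed in the world has none). Each returns a list of dicts, best first, with "conf" (0 to 1); they miss things now and then, are a little off and sometimes report something else, mostly with a low value. They report only what shows in the picture. A call takes as long as a camera call. They do not tell look-alikes from the thing itself.
- find_in(camera, query): "location" ([column, row] in pixels, amid what is visible of it).
- mark_of(camera, query): "location" ([column, row] in pixels: a listed point, or the origin of a listed thing).
The state is a dict: "t": time; "q": joint angles; "qd": joint speeds; "joint_efforts": joint torques, N m; "eef_pos": TCP position; "ee_rot": TCP orientation; "force": force on the tool from outside, world axes, zero at the start; "moment": the same for the moment, N m; "width": finger opening in m; "gripper_force": force on a finger pad.
Only numpy, scipy, OpenCV 4.12 (cv2) and the standard library are available. Lean on these libraries where they do the work, as an engineer would, in place of code of your own. Each camera call takes 0.05 s, during which the arm holds its last target. There are 200 camera calls.

TASK

Two places at the playroom snack table share one white tray that swivels about a knobbed bolt through one of its corners. Swing that tray a quarter turn about its bolt, over to the side of the empty cork mat, so that it lies flat and square over that mat. Leave the bowl on the other mat and the loose spare tray where they are.

Things in the scene. Friction and masses are not known exactly. Their poses are not given: they have to be found in the camera images.
- tray: Open white tray 200 (x) by 150 (y) by 35 mm high, walls 5, floor 4 mm, about 0.4 kg, on the table. Origin: underside, on the axis of a fixed bolt through a 36 mm square, 26 mm high corner block; knob 28 mm across, top 49 mm high. It slides round about the bolt (1 to 2 mm play). It spans x -18 to 182, y -18 to 132 mm; middle x 82, y 57. Starts between the mats; turn 80 to 100 degrees either way.
- mat: The empty cork mat, 150 (x) by 110 mm (y), too thin to catch anything. Origin: its centre, at table height. It lies to one side of the bolt, its edge partly under the tray; a like mat on the other side carries the bowl. With the tray swung over it, the tray's middle is over its centre and their long sides are parallel.
- bowl: A small loose white bowl, 80 mm across and 36 mm high, standing on the other cork mat. Origin: centre of its underside. To be left alone.
- spare_tray: A loose white tray of the same size, 200 by 150 by 35 mm, with no bolt and no corner block, lying to the left or right of the work area. Origin: centre of its underside. To be left alone.
Mind the look-alikes: they are no part of the job. Leave any blue look-alike of the tray alone.

How it is judged:
At the end, for the whole second after the job is handed in: The swivel tray lies flat and still over the empty mat: its middle within 18 mm of the mat's centre along each side and its sides within 10 degrees of the mat's; the bowl and the spare tray are within 20 mm of where they stood (x of mat in the frame of tray between 0.064 and 0.1 m and y of mat in the frame of tray between 0.039 and 0.075 m and angle between the x axis of tray and the x axis of mat, either way round below 0.18 rad and angle between tray's own z axis and vertical below 0.06 rad and linear speed of tray below 0.01 m/s and distance of each of bowl, spare_tray from where it was at the start of the episode below 0.02 m); the robot touches nothing.
It fails at once if the bowl is pushed away or tipped (distance of bowl from where it was at the start of the episode above 0.03 m or angle between bowl's own z axis and vertical above 0.5 rad).
It fails at once if the spare tray is moved (distance of spare_tray from where it was at the start of the episode above 0.03 m).
It also fails if it takes over 38 s, if anything falls off the work surface, if the arm or the gripper's body presses on something with over 40 N, if the wrist force passes 120 N, or if a joint passes its speed limit or range.

## Working session

There is one attempt and no reset: what is moved stays moved. The work goes in short steps, Python scripts to look and compute and a shell command to move; the robot and the scene stay as the last step left them, time stands still between calls to the robot, and variables do not carry over. Pictures are saved under pics/ and viewed, at most 10 in all, crops included, and the job is handed in when it is done.

```bash
mkdir -p pics
cat > h.py <<'E'
import numpy as np, cv2
from station import *
def px2w(cam,p,z,c=None):
    c=c or calibration(cam); E=np.array(c["extrinsics"]); R,t=E[:3,:3],E[:3,3]
    d=R.T@np.array([(p[0]-c["cx"])/c["fx"],(p[1]-c["cy"])/c["fy"],1]); o=-R.T@t
    return o+d*(z-o[2])/d[2]
def w2px(cam,P):
    c=calibration(cam); E=np.array(c["extrinsics"]); q=E[:3,:3]@np.array(P)+E[:3,3]
    return [c["fx"]*q[0]/q[2]+c["cx"],c["fy"]*q[1]/q[2]+c["cy"]]
def snap(cam,name):
    f=grab_frame(cam); cv2.imwrite(f"pics/{name}.png",f[:,:,::-1]); return f
E
python3 - <<'E'
from h import *
s=get_state(); print(s["eef_pos"],s["ee_rot"],s["width"],tip_reach)
snap("top","top0")
for n in ["tray","mat","bowl","spare_tray"]:
    for f in (find_in,mark_of):
        for r in f("top",n)[:4]: print(n,f.__name__,np.round(r["location"]),round(r["conf"],2),np.round(px2w("top",r["location"],0),3))
E
```

```text
[ 0.17911111 -0.65027656  0.2145095 ] [ 3.13991830e+00 -1.61410909e-04 -2.87287990e+00] 0.08746327877310853 0.019
tray call [336. 189.] 0.97 [ 0.585 -0.048  0.   ]
tray call [454. 305.] 0.69 [ 0.253 -0.373  0.   ]
tray call [334. 225.] 0.71 [ 0.479 -0.041  0.   ]
tray call [448. 291.] 0.66 [ 0.29  -0.358  0.   ]
mat call [371. 227.] 0.67 [ 0.472 -0.148  0.   ]
mat call [369. 226.] 0.68 [ 0.478 -0.142  0.   ]
bowl call [295. 227.] 0.97 [0.474 0.069 0.   ]
bowl call [293. 228.] 0.98 [0.471 0.075 0.   ]
spare_tray call [154. 201.] 0.57 [0.554 0.472 0.   ]
```

View pics/top0.png

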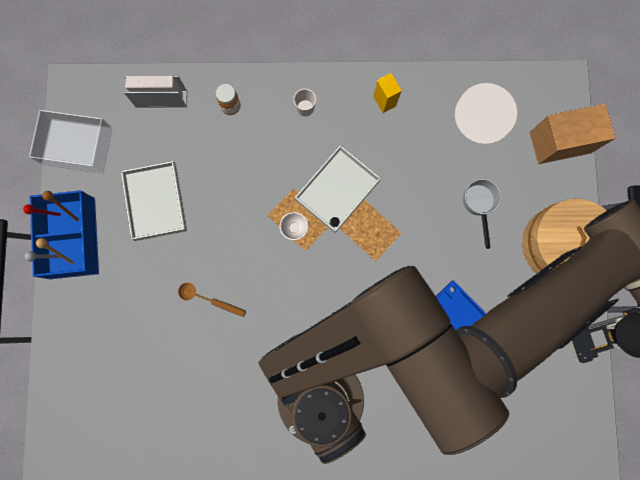

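The top view shows the swivel tray with its corners at about (340,147), (379,180), (335,231) and (297,199), and the bolt knob at (334,222). The empty mat is at the lower right (371,227), and the bowl is on the left mat (294,228). The spare tray is at (154,201) and the blue look-alike at (457,305). The tray has to swing clockwise seen from above, towards −y.

Run:
```python
from h import *
f=cv2.imread("pics/top0.png").astype(int)
for n,p in zip("top right bottom left".split(),[(340,147),(379,180),(335,231),(297,199)]): print(n,np.round(px2w("top",p,.035),3))
sub=f[205:240,320:350].sum(2); ys,xs=np.where(sub<150); k=(xs.mean()+320,ys.mean()+205)
B=px2w("top",k,.045); print("knob",k,np.round(B,3))
hsv=cv2.cvtColor(f.astype(np.uint8),cv2.COLOR_BGR2HSV)
m=cv2.inRange(hsv,(5,90,80),(25,255,255)); m[:, :336]=0; m[:,410:]=0; m[:185]=0; m[265:]=0
m=cv2.morphologyEx(m,cv2.MORPH_CLOSE,np.ones((3,3)))
c=max(cv2.findContours(m,0,2)[0],key=cv2.contourArea)
for p in cv2.boxPoints(cv2.minAreaRect(c)): print("mat",np.round(p),np.round(px2w("top",p,0),3))
w=cv2.inRange(f.astype(np.uint8),(195,195,195),(255,255,255)); n,l=cv2.connectedComponents(w); 
c=max(cv2.findContours((l==l[180,337]).astype(np.uint8),0,2)[0],key=cv2.contourArea); P=cv2.boxPoints(cv2.minAreaRect(c))
for p in P: print("tray floor",np.round(p),np.round(px2w("top",p,.02),3))
```

```text
top [ 0.698 -0.06   0.035]
right [ 0.602 -0.169  0.035]
bottom [ 0.457 -0.044  0.035]
left [0.549 0.062 0.035]
knob (np.float64(334.40677966101697), np.float64(221.6949152542373)) [ 0.482 -0.042  0.045]
mat [338. 227.] [ 0.475 -0.054  0.   ]
mat [364. 198.] [ 0.556 -0.129  0.   ]
mat [401. 233.] [ 0.457 -0.232  0.   ]
mat [375. 261.] [ 0.377 -0.156  0.   ]
tray floor [294. 197.] [0.558 0.07  0.02 ]
tray floor [338. 146.] [ 0.707 -0.057  0.02 ]
tray floor [378. 180.] [ 0.606 -0.169  0.02 ]
tray floor [334. 231.] [ 0.459 -0.042  0.02 ]
```

```bash
python3 -m handwheel '[{"delta_pos":[0.72,1,0],"dr":[0,0,1.9]},{"delta_pos":[0.72,1,0],"dr":[0,0,1.9]},{"delta_pos":[0.72,1,0],"dr":[0,0,1.9]},{"delta_pos":[0.72,1,0],"dr":[0,0,1.9]},{"delta_pos":[0.72,1,0],"dr":[0,0,1.9]},{"delta_pos":[0.72,1,0],"dr":[0,0,1.9]},{"delta_pos":[0.72,1,0],"dr":[0,0,1.9]},{"delta_pos":[0.72,1,0],"dr":[0,0,1.9]},{"delta_pos":[0.72,1,0],"dr":[0,0,1.9]}]' 1 10
python3 -m handwheel '[{"delta_pos":[0.72,1,0],"dr":[0,0,1.9]},{"delta_pos":[0.72,1,0],"dr":[0,0,1.9]},{"delta_pos":[0.72,1,0],"dr":[0,0,1.9]},{"delta_pos":[0.72,1,0],"dr":[0,0,1.9]},{"delta_pos":[0.72,1,0],"dr":[0,0,1.9]},{"delta_pos":[0.72,1,0],"dr":[0,0,1.9]},{"delta_pos":[0.72,1,0],"dr":[0,0,1.9]},{"delta_pos":[0.72,1,0],"dr":[0,0,1.9]},{"delta_pos":[0.72,1,0],"dr":[0,0,1.9]},{"delta_pos":[0,0,0],"dr":[0,0,0]}]'
python3 - <<'E'
from h import *
f=snap("wrist","w1"); c=calibration("wrist"); s=get_state(); print(s["t"],s["eef_pos"],s["ee_rot"],s["q"],s["width"])
B=np.array([.482,-.042]); a=np.radians(-40.3); R=np.array([[np.cos(a),-np.sin(a)],[np.sin(a),np.cos(a)]])
for t in [(0,0,.049),(.11,.006,.004),(-.018,-.018,.035),(.182,-.018,.035),(.182,.132,.035),(-.018,.132,.035)]:
    print(t,np.round(w2px("wrist",[*(B+R@t[:2]),t[2]])))
E
```

```text
t: 1.35
eef_pos: [0.3743, -0.3795, 0.2158]
ee_rot: [-3.141, 0.0, -2.573]
force: [0.8, 0.4, 0.7]
width: 0.0212
gripper_force: 0.0
t: 2.35
eef_pos: [0.5702, -0.1078, 0.2152]
ee_rot: [-3.141, 0.0, -2.272]
force: [-0.4, -0.7, -0.7]
width: 0.0004
gripper_force: 0.0
2.4 [ 0.56896913 -0.10905896  0.2151085 ] [ 3.14133408e+00 -2.50053760e-04 -2.27313933e+00] [ 1.48039311e-01  2.02847170e-01 -2.04837264e-01 -3.19825399e-05
 -1.16347040e+00 -8.50369673e-01] 0.00043015152475763576
(0, 0, 0.049) [425. 212.]
(0.11, 0.006, 0.004) [317. 210.]
(-0.018, -0.018, 0.035) [439. 193.]
(0.182, -0.018, 0.035) [248. 193.]
(0.182, 0.132, 0.035) [254. 322.]
(-0.018, 0.132, 0.035) [427. 322.]
```

View pics/w1.png

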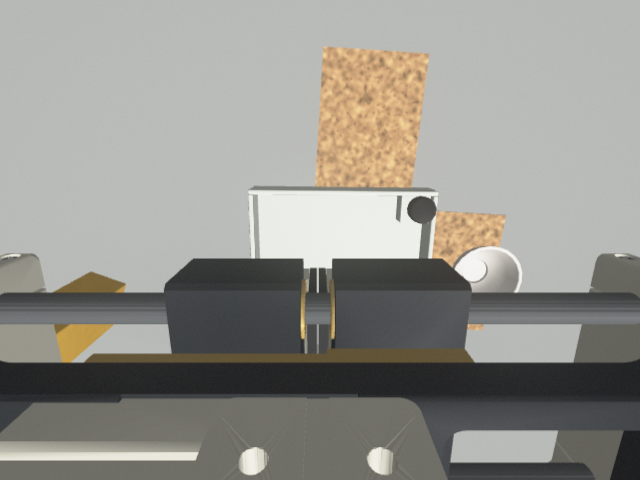

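The wrist view has the knob at (421,210) and the near wall at row 190. Both are within 3 mm of the prediction, so I descend into the tray while computing the arc.

```bash
python3 -m handwheel '[{"delta_pos":[0,0,-0.9],"dr":[0,0,0]},{"delta_pos":[0,0,-0.9],"dr":[0,0,0]},{"delta_pos":[0,0,-0.9],"dr":[0,0,0]},{"delta_pos":[0,0,-0.9],"dr":[0,0,0]},{"delta_pos":[0,0,-0.9],"dr":[0,0,0]},{"delta_pos":[0,0,-0.9],"dr":[0,0,0]},{"delta_pos":[0,0,-0.4],"dr":[0,0,0]},{"delta_pos":[0,0,-0.4],"dr":[0,0,0]},{"delta_pos":[0,0,0],"dr":[0,0,0]}]'
python3 - <<'E'
from h import *
B=np.array([.482,-.042]); p=np.array(get_state()["eef_pos"][:2])-B
a0=np.degrees(np.arctan2(p[1],p[0])); r=np.hypot(*p); print(a0,r)
A=np.radians(a0-4.4*np.arange(26)); P=.11*np.c_[np.cos(A),np.sin(A)]
print(np.round(np.diff(P,axis=0)/.03,2).tolist())
E
```

```text
t: 3.3
eef_pos: [0.5673, -0.1111, 0.0286]
ee_rot: [3.14, -0.001, -2.277]
force: [0.5, -0.2, -0.6]
width: 0.0005
gripper_force: 0.0
-39.02312326661936 0.10980809858889135
[[-0.19, -0.21], [-0.2, -0.2], [-0.22, -0.18], [-0.23, -0.16], [-0.24, -0.15], [-0.25, -0.13], [-0.26, -0.11], [-0.27, -0.09], [-0.27, -0.07], [-0.28, -0.04], [-0.28, -0.02], [-0.28, -0.0], [-0.28, 0.02], [-0.28, 0.04], [-0.27, 0.06], [-0.27, 0.08], [-0.26, 0.1], [-0.25, 0.12], [-0.24, 0.14], [-0.23, 0.16], [-0.22, 0.18], [-0.2, 0.19], [-0.19, 0.21], [-0.17, 0.22], [-0.15, 0.24]]
```

```bash
python3 -m handwheel '[{"delta_pos":[-0.19,-0.21,0],"dr":[0,0,-4.4]},{"delta_pos":[-0.2,-0.2,0],"dr":[0,0,-4.4]},{"delta_pos":[-0.22,-0.18,0],"dr":[0,0,-4.4]},{"delta_pos":[-0.23,-0.16,0],"dr":[0,0,-4.4]},{"delta_pos":[-0.24,-0.15,0],"dr":[0,0,-4.4]},{"delta_pos":[0,0,0],"dr":[0,0,0]}]'
python3 - <<'E'
from h import *
p=np.array(get_state()["eef_pos"][:2])-[.482,-.042]; print(np.degrees(np.arctan2(p[1],p[0])),np.hypot(*p))
snap("top","top1")
E
```

```text
t: 3.9
eef_pos: [0.5357, -0.1382, 0.0308]
ee_rot: [-3.141, 0.002, -2.662]
force: [0.2, -0.3, 1.4]
width: 0.0006
gripper_force: 0.0
-60.82702769913193 0.11014749763415023
```

View pics/top1.png

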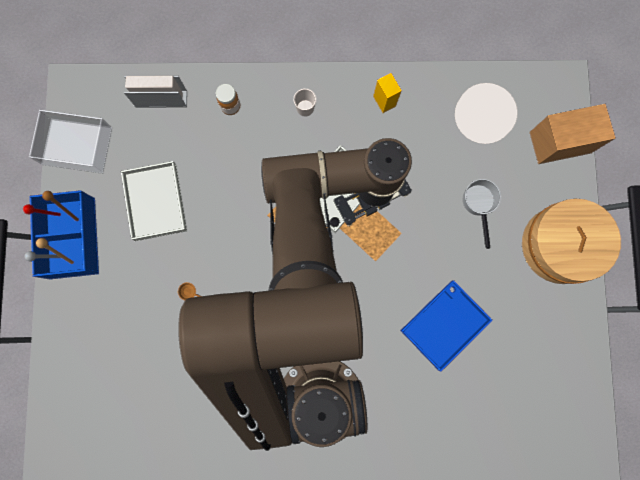

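The top view is mostly hidden by the arm, but the tray's far corner at (340,147) looks unmoved. I'll check with the wrist camera.

Run:
```python
from h import *
a=snap("wrist","w2"); b=grab_frame("scene"); print(get_state()["force"])
print(np.round(w2px("scene",[.482,-.042,.05])))
cv2.imwrite("pics/c2.png",np.hstack([cv2.resize(a,(400,300)),cv2.resize(b,(400,300))])[:,:,::-1])
```

```text
[ 0.74090163 -0.13002198 -0.1398929 ]
[299. 249.]
```

View pics/c2.png

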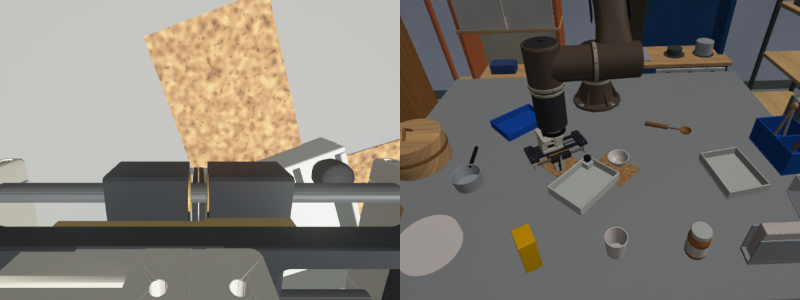

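Run:
```python
from h import *
s=get_state();print(s["eef_pos"])
for p,z in [((413,256),.035),((536,221),.035),((530,275),.049)]: print(np.round(px2w("wrist",p,z),3))
print(np.round(w2px("wrist",[*s["eef_pos"][:2],.01])), np.round(w2px("top",[*s["eef_pos"][:2],.01])))
a=cv2.imread("pics/w2.png")[190:340,250:600]; b=cv2.imread("pics/top1.png")[140:270,270:410]
cv2.imwrite("pics/c3.png",np.vstack([cv2.resize(a,(700,300)),cv2.resize(cv2.imread("pics/top0.png")[140:270,270:410],(323,300)).copy().repeat(1,1) if 0 else np.hstack([cv2.resize(b,(350,300)),cv2.resize(cv2.imread("pics/top0.png")[140:270,270:410],(350,300))])]))
```

```text
[ 0.53663207 -0.13765779  0.03036324]
[ 0.5   -0.101  0.035]
[ 0.456 -0.056  0.035]
[ 0.48  -0.052  0.049]
[317. 266.] [368. 205.]
```

View pics/c3.png

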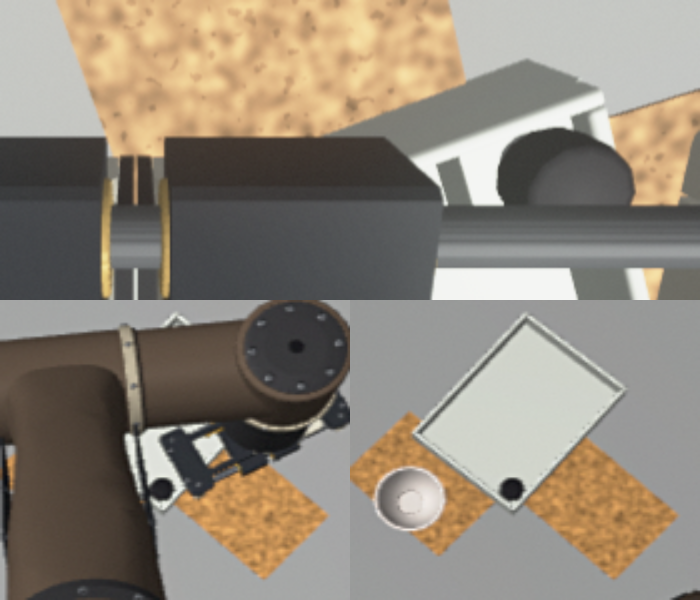

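The tray has clearly not turned, and the fingers are now outside it over the mat. I need to see how high the fingertips really are.

Run:
```python
from h import *
f=snap("scene","s3"); s=get_state(); p=s["eef_pos"]; print(s["t"])
for z in (.0,.011,.03,.08): print(z,np.round(w2px("scene",[p[0],p[1],z])))
u=np.array(w2px("scene",[p[0],p[1],.011])).astype(int); x0,y0=u[0]-80,u[1]-75; print("crop origin",x0,y0,"x5")
c=f[y0:y0+120,x0:x0+160]; cv2.imwrite("pics/s3c.png",cv2.resize(c,(800,600),interpolation=cv2.INTER_CUBIC)[:,:,::-1])
```

```text
4.1
0.0 [257. 284.]
0.011 [257. 280.]
0.03 [256. 274.]
0.08 [253. 258.]
crop origin 176 205 x5
```

View pics/s3c.png

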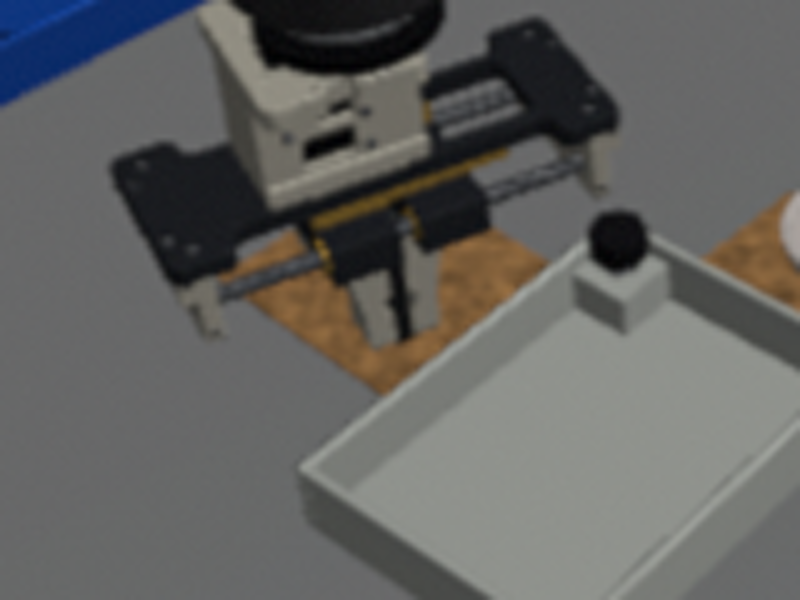

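The fingertips appear at about crop (400,345), roughly 20 mm higher than the stated tip reach implies, so they passed over the wall. I'll feel for the table gently.

```bash
python3 -m handwheel '[{"delta_pos":[0,0,-0.1],"dr":[0,0,0]},{"delta_pos":[0,0,-0.1],"dr":[0,0,0]},{"delta_pos":[0,0,0],"dr":[0,0,0]}]'; python3 -c "from station import *;print(tip_reach, tip_reach() if callable(tip_reach) else '',get_state()['width'])"
```

```text
t: 4.4
eef_pos: [0.5353, -0.1376, 0.0228]
ee_rot: [3.141, -0.001, -2.659]
force: [-0.1, 0.7, 0.2]
width: 0.0004
gripper_force: 0.0
0.019  0.0004373063458621388
```

```bash
python3 -m handwheel '[{"delta_pos":[0,0,-0.1],"dr":[0,0,0]},{"delta_pos":[0,0,0],"dr":[0,0,0]}]';  python3 -m handwheel '[{"delta_pos":[0,0,-0.07],"dr":[0,0,0]},{"delta_pos":[0,0,0],"dr":[0,0,0]}]'
```

```text
t: 4.6
eef_pos: [0.5354, -0.1377, 0.0199]
ee_rot: [3.141, -0.001, -2.66]
force: [-0.1, 0.2, -0.1]
width: 0.0008
gripper_force: 0.0
t: 4.8
eef_pos: [0.5355, -0.1378, 0.0181]
ee_rot: [3.141, -0.0, -2.66]
force: [-0.1, 0.7, 0.9]
width: 0.0007
gripper_force: 0.0
```

```bash
for i in 1; do python3 -m handwheel '[{"delta_pos":[0,0,-0.07],"dr":[0,0,0]},{"delta_pos":[0,0,0],"dr":[0,0,0]}]'; done
python3 - <<'E'
from h import *
f=grab_frame("scene"); p=get_state()["eef_pos"]; print(np.round(w2px("scene",[*p[:2],0])))
cv2.imwrite("pics/s4.png",cv2.resize(f[250:300,220:300],(800,500),interpolation=cv2.INTER_CUBIC)[:,:,::-1])
E
```

```text
t: 5.0
eef_pos: [0.5355, -0.1377, 0.016]
ee_rot: [3.141, -0.0, -2.66]
force: [-0.2, 0.9, 0.1]
width: 0.0006
gripper_force: 0.0
[257. 284.]
```

View pics/s4.png

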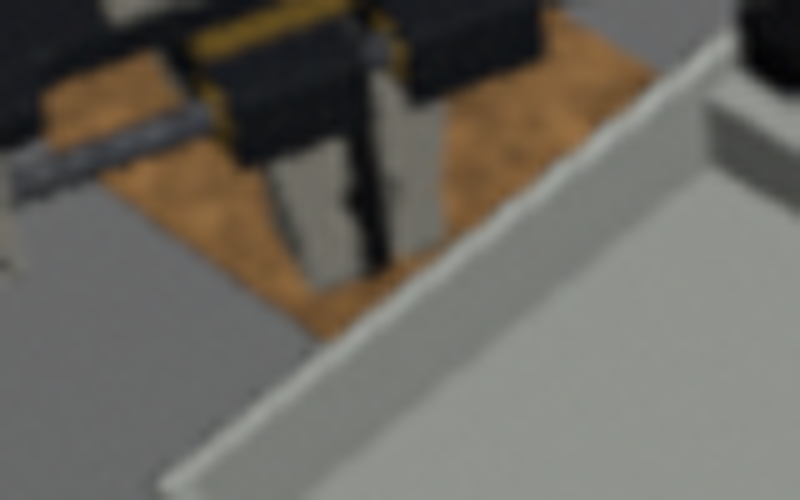

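The tips show at full-frame (257,277), against 284 expected at table level. They are still about 20 mm up, so the TCP height reads too low. I continue down by touch.

```bash
python3 -m handwheel '[{"delta_pos":[0,0,-0.1],"dr":[0,0,0]},{"delta_pos":[0,0,-0.1],"dr":[0,0,0]},{"delta_pos":[0,0,-0.1],"dr":[0,0,0]},{"delta_pos":[0,0,0],"dr":[0,0,0]}]' | grep -E "pos|force"; python3 -m handwheel '[{"delta_pos":[0,0,-0.1],"dr":[0,0,0]},{"delta_pos":[0,0,0],"dr":[0,0,0]}]'| grep -E "pos|force"
```

```text
eef_pos: [0.5352, -0.1377, 0.0067]
force: [-0.0, 0.4, 0.1]
gripper_force: 0.0
eef_pos: [0.5354, -0.1378, 0.0039]
force: [0.3, 0.9, 0.1]
gripper_force: 0.0
```

```bash
python3 -m handwheel '[{"delta_pos":[0,0,-0.1],"dr":[0,0,0]},{"delta_pos":[0,0,0],"dr":[0,0,0]}]'| grep -E "pos|force"; python3 -m handwheel '[{"delta_pos":[0,0,-0.07],"dr":[0,0,0]},{"delta_pos":[0,0,0],"dr":[0,0,0]}]'| grep -E "pos|force"
```

```text
eef_pos: [0.5354, -0.1378, 0.0009]
force: [-0.2, 0.5, 0.7]
gripper_force: 0.0
eef_pos: [0.5355, -0.1377, -0.0011]
force: [-0.9, 0.8, -0.4]
gripper_force: 0.0
```

```bash
python3 -m handwheel '[{"delta_pos":[0,0,-0.07],"dr":[0,0,0]},{"delta_pos":[0,0,0],"dr":[0,0,0]}]'| grep -E "pos|force"
```

```text
eef_pos: [0.5355, -0.1377, -0.0032]
force: [-0.7, -0.2, -0.0]
gripper_force: 0.0
```

There is still no contact with the TCP reading −3 mm, so the true tips are about TCP z + 4 mm. I'll lift, go back inside the tray and descend to a TCP reading of about 0.010, which puts the tips about 13 mm up.

```bash
python3 -m handwheel '[{"delta_pos":[0,0,0.8],"dr":[0,0,0]},{"delta_pos":[0,0,0.8],"dr":[0,0,0]},{"delta_pos":[0,0,0.7],"dr":[0,0,0]},{"delta_pos":[0.23,0.2,0],"dr":[0,0,4.4]},{"delta_pos":[0.23,0.2,0],"dr":[0,0,4.4]},{"delta_pos":[0.23,0.2,0],"dr":[0,0,4.4]},{"delta_pos":[0.23,0.2,0],"dr":[0,0,4.4]},{"delta_pos":[0.25,0.22,0],"dr":[0,0,4.4]},{"delta_pos":[0,0,0],"dr":[0,0,0]}]'
python3 -m handwheel '[{"delta_pos":[0,0,-0.5],"dr":[0,0,0]},{"delta_pos":[0,0,-0.5],"dr":[0,0,0]},{"delta_pos":[0,0,-0.5],"dr":[0,0,0]},{"delta_pos":[0,0,-0.37],"dr":[0,0,0]},{"delta_pos":[0,0,0],"dr":[0,0,0]}]'
```

```text
t: 7.15
eef_pos: [0.5715, -0.1066, 0.0661]
ee_rot: [-3.141, 0.0, -2.274]
force: [-0.6, 0.3, -0.7]
width: 0.0004
gripper_force: 0.0
t: 7.65
eef_pos: [0.5693, -0.1075, 0.0084]
ee_rot: [3.139, -0.002, -2.278]
force: [0.3, -0.5, 0.7]
width: 0.0011
gripper_force: 0.0
```

```bash
python3 -m handwheel '[{"delta_pos":[-0.19,-0.21,0],"dr":[0,0,-4.4]},{"delta_pos":[-0.2,-0.2,0],"dr":[0,0,-4.4]},{"delta_pos":[-0.22,-0.18,0],"dr":[0,0,-4.4]},{"delta_pos":[-0.23,-0.16,0],"dr":[0,0,-4.4]},{"delta_pos":[-0.24,-0.15,0],"dr":[0,0,-4.4]}]'
python3 - <<'E'
from h import *
f=snap("scene","s5"); a=cv2.imread("pics/s3.png")[200:340,200:400]; b=f[200:340,200:400,::-1]
cv2.imwrite("pics/s5c.png",cv2.resize(np.hstack([a,b]),(800,280)))
E
```

```text
t: 8.15
eef_pos: [0.539, -0.1342, 0.0107]
ee_rot: [-3.141, 0.002, -2.664]
force: [1.8, 0.7, -2.0]
width: 0.0008
gripper_force: 0.9
```

View pics/s5c.png

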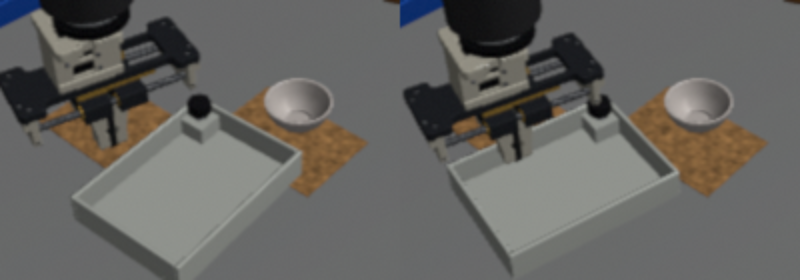

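The tray now turns with the fingers inside it. The bracket passes close to the knob, so I raise 5 mm and carry on.

```bash
python3 -m handwheel '[{"delta_pos":[-0.25,-0.13,0.16],"dr":[0,0,-4.4]},{"delta_pos":[-0.26,-0.11,0],"dr":[0,0,-4.4]},{"delta_pos":[-0.27,-0.09,0],"dr":[0,0,-4.4]},{"delta_pos":[-0.27,-0.07,0],"dr":[0,0,-4.4]},{"delta_pos":[-0.28,-0.04,0],"dr":[0,0,-4.4]},{"delta_pos":[-0.28,-0.02,0],"dr":[0,0,-4.4]},{"delta_pos":[-0.28,0,0],"dr":[0,0,-4.4]},{"delta_pos":[-0.28,0.02,0],"dr":[0,0,-4.4]}]'
python3 -m handwheel '[{"delta_pos":[-0.28,0.04,0],"dr":[0,0,-4.4]},{"delta_pos":[-0.27,0.06,0],"dr":[0,0,-4.4]},{"delta_pos":[-0.27,0.08,0],"dr":[0,0,-4.4]},{"delta_pos":[-0.26,0.1,0],"dr":[0,0,-4.4]},{"delta_pos":[-0.25,0.12,0],"dr":[0,0,-4.4]},{"delta_pos":[-0.24,0.14,0],"dr":[0,0,-4.4]},{"delta_pos":[0,0,0],"dr":[0,0,0]}]'
cat > chk.py <<'E'
from h import *
s=get_state(); p=np.array(s["eef_pos"][:2])-[.482,-.042]; print("tool polar",np.degrees(np.arctan2(p[1],p[0])),np.hypot(*p))
f=snap("top","chk"); g=f.astype(np.uint8)[:,:,::-1]
w=cv2.inRange(g,(190,190,190),(255,255,255)); w[:, :325]=0; w[:,440:]=0; w[:150]=0; w[300:]=0
n,l,st,_=cv2.connectedComponentsWithStats(w); i=1+np.argmax(st[1:,4]); c=cv2.findContours((l==i).astype(np.uint8),0,2)[0][0]
P=cv2.boxPoints(cv2.minAreaRect(c)); W=np.array([px2w("top",q,.03)[:2] for q in P])
for k in range(4):
    d=W[(k+1)%4]-W[k]; print(np.round(W[k],3),"len",round(np.hypot(*d),3),"ang",round(np.degrees(np.arctan2(d[1],d[0])),1))
print("mid",W.mean(0))
cv2.imwrite("pics/chkc.png",np.hstack([cv2.resize(g[140:290,270:430],(480,450)),]))
E
python3 chk.py; cp pics/chkc.png pics/k1.png
```

```text
t: 9.0
eef_pos: [0.4749, -0.1476, 0.0159]
ee_rot: [-3.142, 0.003, 3.007]
force: [2.5, -2.5, 1.3]
width: -0.0
gripper_force: 1.3
t: 9.7
eef_pos: [0.4263, -0.1309, 0.0156]
ee_rot: [3.141, 0.001, 2.548]
force: [0.7, 0.3, 0.1]
width: 0.0001
gripper_force: 0.0
tool polar -122.06508789757464 0.10494408568397044
[ 0.538 -0.063] len 0.061 ang -31.1
[ 0.591 -0.094] len 0.058 ang -122.1
[ 0.56  -0.143] len 0.061 ang 148.6
[ 0.508 -0.112] len 0.058 ang 58.1
mid [ 0.54920693 -0.10285686]
```

View pics/k1.png

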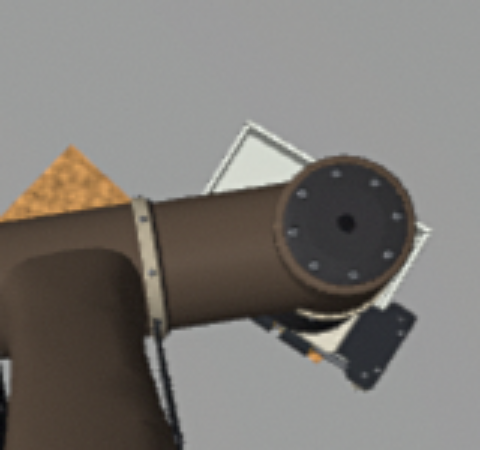

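The tray's far edge runs from crop (250,122) to (430,228), so it stands at about −120°. The mat needs −134°, so about 14° remain.

```bash
python3 -m handwheel '[{"delta_pos":[-0.23,0.15,0],"dr":[0,0,-4.4]},{"delta_pos":[-0.21,0.17,0],"dr":[0,0,-4.4]},{"delta_pos":[-0.2,0.19,0],"dr":[0,0,-4.4]},{"delta_pos":[-0.05,0.05,0],"dr":[0,0,-1]},{"delta_pos":[0,0,0],"dr":[0,0,0]}]'
python3 -m handwheel '[{"delta_pos":[0,-0.1,0],"dr":[0,0,0]},{"delta_pos":[0.1,-0.1,0.5],"dr":[0,0,0]},{"delta_pos":[0,0,1],"dr":[0,0,0]},{"delta_pos":[0,0,1],"dr":[0,0,0]},{"delta_pos":[0,0,1],"dr":[0,0,0]},{"delta_pos":[0,-1,1],"dr":[0,0,0]},{"delta_pos":[0,-1,1],"dr":[0,0,0]},{"delta_pos":[0,-1,0.5],"dr":[0,0,0]},{"delta_pos":[0,-1,0],"dr":[0,0,0]},{"delta_pos":[0,-1,0],"dr":[0,0,0]}]'
python3 -m handwheel '[{"delta_pos":[0,-1,0],"dr":[0,0,0]},{"delta_pos":[0,-1,0],"dr":[0,0,0]},{"delta_pos":[0,-1,0],"dr":[0,0,0]},{"delta_pos":[0,-1,0],"dr":[0,0,0]},{"delta_pos":[0,-1,0],"dr":[0,0,0]},{"delta_pos":[0,-1,0],"dr":[0,0,0]},{"delta_pos":[0,-1,0],"dr":[0,0,0]},{"delta_pos":[0,-1,0],"dr":[0,0,0]},{"delta_pos":[0,0,0],"dr":[0,0,0]}]'
python3 chk.py; cp pics/chk.png pics/k2.png
```

```text
t: 10.25
eef_pos: [0.4062, -0.1142, 0.0151]
ee_rot: [3.141, 0.001, 2.304]
force: [2.1, -0.8, 0.8]
width: 0.0001
gripper_force: 0.6
t: 11.25
eef_pos: [0.4081, -0.2718, 0.1951]
ee_rot: [3.141, -0.0, 2.302]
force: [0.4, 0.4, -0.7]
width: 0.0002
gripper_force: 0.0
t: 12.15
eef_pos: [0.4072, -0.5132, 0.1929]
ee_rot: [-3.141, -0.003, 2.299]
force: [0.0, -0.2, -0.6]
width: 0.0006
gripper_force: 0.0
tool polar -99.02366112448948 0.47715083976919703
[ 0.484 -0.016] len 0.149 ang -45.0
[ 0.589 -0.121] len 0.2 ang -136.4
[ 0.444 -0.259] len 0.147 ang 134.3
[ 0.342 -0.154] len 0.198 ang 44.2
mid [ 0.46459467 -0.13759097]
```

View pics/k2.png

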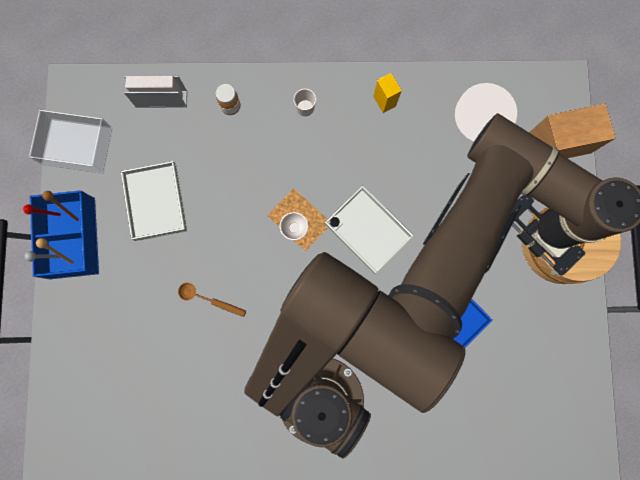

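The picture shows the tray square over the empty mat, with no cork showing around it. Its middle is about 5 mm from the mat centre and it is about 2° off. The bowl (294,227) and the spare tray have not moved. I raise the arm a little for clearance and hand in.

```bash
python3 -m handwheel '[{"delta_pos":[0,0.5,0.7],"dr":[0,0,0]},{"delta_pos":[0,0.5,0.7],"dr":[0,0,0]},{"delta_pos":[0,0,0],"dr":[0,0,0]},{"delta_pos":[0,0,0],"dr":[0,0,0]}]'; python3 -c "from station import *;print(job_done())"
```

```text
t: 12.6
eef_pos: [0.4085, -0.4796, 0.2372]
ee_rot: [3.141, 0.001, 2.302]
force: [-0.1, 0.4, -0.6]
width: 0.0005
gripper_force: 0.0
the job is handed in; nothing more can be done
None
```

I swung the tray about 95° onto the empty mat and handed the job in (no verdict was returned): in the last top view its middle is about 5 mm from the mat's centre and its sides about 2° off, with the bowl and spare tray not visibly moved; a first push passed over the tray wall without turning it, because the fingertips were about 20 mm higher than the readings implied.

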